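Set the preload of a hose-reel rewind spring

ROBOT

A 6-joint arm with a two-finger parallel gripper is mounted at the origin on a cart in front of the work surface, level with it; the furniture and walls round the work are solid. World frame = base frame: x ahead of the robot, y to its left, z up, the work surface at z = 0. Lengths are in m, angles in rad, forces in N, time in s.
With the tool pointing down it reaches from about 0.35 to 0.725 m from the base axis. Payload 4.3 kg.
Tool frame: the origin (TCP) lies midway between the tips of the shut fingers; the grasp point (between the pads) lies 19 mm behind it; z points along the fingers, y is the line along which they close (so a half turn about z gives the same grasp; the last joint's range is limited). The gripper opens to 85 mm and grips with 20 to 120 N. Pads are 22 mm wide; open, the fingers measure 114 mm over their backs; the gripper's body (76 mm by 85 mm) begins 54 mm behind the grasp point. The pads swing forward as they close: fully open they stand 13 mm farther back than shut.
Start: joints at [-1.395, 0.377, 0.081, 1.274, 0, 1.46], TCP at [0.162, -0.552, 0.205] pointing down, gripper open.
Joint ranges: [-2.72, 2.72], [-0.84, 1.66], [-1.02, 1.22], [-1.77, 2.12], [-1.37, 1.28], [-3.14, 3.14]. Speed limits (rad/s): [2.57, 2.57, 3.14, 3.14, 3.14, 3.14].

INTERFACE

Orientations are given as [roll, pitch, yaw] about the fixed x, y, z axes, in that order (R = Rz(yaw) Ry(pitch) Rx(roll)).
In Python, from bench import manip, viewer, workorder gives the robot as it stands. The module is installed in compiled form; this text tells all that it offers.
- The arm moves only by the shell command python3 -m crank 'ROWS' [FORCE]. ROWS is JSON, a list of rows, each an object with "fingers": the opening, from -1 (shut) to 1 (fully open), so that 0 is half open; "travel": the shift along the world's x, y, z scaled (see below), a list of three; "twist": the turn about the world's z scaled (see below). A call has 1 to 5 rows; each row is the pose to reach, as a shift and turn from the pose commanded when the call began; what a row does not reach only later rows make up. The controller multiplies each number of a shift by 0.15 m and each number of a turn by pi/4 rad. A row lasts 1/10 s, in which the tool goes at most 50 mm and 8.59 degrees, less where a joint would pass 70% of its speed; a pose out of reach is approached as far as the arm can. A call with a number of a shift or a turn outside -1 to 1 is refused whole. A call with a gripper value outside its range is refused whole. The fingers move at their own pace and stop on an object; FORCE is the grip in N (left out, the last holds). Time passes only in rows, so rows that repeat a pose let the fingers close. It gives the time, the measured TCP pose, the force, the opening and the grip force at its end, in the units of the state.
- manip.get_obs(): the state, without advancing time (a new reading comes with each control period).
- viewer.grab_frame(name): name is "side" or "top"; returns a dict with "frame" (420x560x3 uint8, blue, green, red), "range_z" (420x560 float32, m along the optical axis (not along the pixel's ray), 0 where there is no reading), "fx", "fy", "cx", "cy" (pixels), "rvec" (rotation vector, rad) and "tvec" (3), from world to camera coordinates, as OpenCV has them. Camera axes: x right, y down, z forward; pixel columns grow to the right and rows downward; lengths in m; the calibration is good to about 2 mm. A picture is of the moment at which its call begins.
- workorder.close_job(): hands the job in; it is judged then, once.
The state is a dict: "time_s": time; "joint_positions": joint angles; "qd": joint speeds; "joint_efforts": joint torques, N m; "tool_pos": TCP position; "orientation": TCP orientation; "wrist_force": force on the tool from outside, world axes, zero at the start; "torque": the same for the moment, N m; "grip_width": finger opening in m; "grasp_force": force on a finger pad.
Only numpy, scipy, OpenCV 4.12 (cv2) and the standard library are available. Lean on these libraries where they do the work, as an engineer would, in place of code of your own. Each camera call takes 0.05 s, during which the arm holds its last target. There are 200 camera calls.

TASK

Preload the rewind spring of the hose-reel unit on the bench: turn its black knob clockwise, first through the slack, until you feel the spring take up, and go on to the second click after that and no further, so that the pawl holds the wheel there when you let go. Then slide the keeper fully home behind the pawl so that it cannot jump out. Do not force the pawl or overwind the spring, and leave the tools and parts lying round the unit where they are.

Things in the scene. Friction and masses are not known exactly. Their poses are not given: they have to be found in the camera images.
- reel: Rewind-spring unit bolted to the bench: grey plate 8 mm thick (x -61 to +55, y -61 to +119 mm in its frame), round dark spring housing (88 mm wide, 33 mm high), on it the ratchet wheel and black knob; pawl and keeper on its +y side. Origin on the bench under the wheel's axis, z up along it; at yaw 0 its x points away from the robot, y to the robot's left.
- knob_grip (a point): Grip point of the knob, on the wheel's axis, 83 mm above the bench. The knob is a black upright bar 46 mm long (along this x), 14 mm thick (along y), 60 to 97 mm above the bench, on a disc 40 mm wide (55 to 60 mm high). One piece with the steel ratchet wheel below (80 mm wide, 36 to 46 mm high, 12 saw teeth), so this x axis turns with it.
- wheel (a joint): Turn of knob and wheel (rad), growing clockwise seen from above; starts at 0 to 0.2. A tooth is 0.524. The pawl clicks in as the reading passes a multiple of 0.524 by 0.06; let go, the spring turns the wheel back and the pawl holds it 0.02 short of that multiple. Slack: 0.02 to 0.05 N m. Spring: 0.18 N m at once where it takes up (unseen, at 0.45 to 2.7, varies each time), then 0.08 more a tooth.
- pawl (a joint): Lift of the sprung steel pawl (rad): 0 when it lies fully in a tooth gap, rising to about 0.18 as a tooth tip passes under it, then dropping back with the click. Its own light spring presses it in with 1 N. Once it has dropped in, a knob turned back even a little presses hard on it, and the pawl pushes the knob onward (clockwise); the main spring pulls the other way.
- pawl_tip (a point): Tip of the pawl, 41 mm above the bench, at the unit's +y edge of the wheel. The pawl is a steel arm 38 mm long and 8 mm high; its pivot lies 36 mm to the unit's -x and 11 mm to its +y of the tip. It moves on the passing teeth by itself; it need not be touched.
- keeper (a joint): Travel of the keeper (m): 0 to 0.005 at the start (drawn back), 0.022 at its end stop, fully home. Grows as the keeper slides toward the unit's -x (toward the robot at yaw 0). Friction about 2 N, no spring. Its nose passes behind the pawl only when the pawl lies in a tooth gap.
- keeper_post (a point): Middle of the keeper's black square post, 14 x 14 mm, 45 to 69 mm above the bench, this point at 58 mm; x, y as the unit's. It stands on the outer end of a steel bar 12 mm wide (along x). On its x sides there is free room for fingers down to 20 mm above the bench; on the -y side the keeper's saddle, 47 mm high, begins 9 mm from the post.
- open_wrench_small_mid (a point): Middle of a small open wrench, 161 x 34 x 8 mm, lying on the robot's side of the unit; leave it alone.
- gear_blank_mid (a point): Middle of a spare gear, 62 mm across and 14 mm high, lying to the right of the unit; leave it alone.
- screwdriver_flat_mid (a point): Middle of a flat screwdriver, 206 mm long and 29 mm high, lying behind the unit; leave it alone.
- sanding_block_mid (a point): Middle of a sanding block, 63 x 101 x 32 mm, lying to the right behind the unit; leave it alone.

How it is judged:
On the way:
1. the knob has been let go with the pawl caught at the second click after the take-up (the spring inside stays wound by 0.40 to 1.04 rad), the keeper still drawn back (distance between spring_drum_c0 and spring_end_c0 between 0.0111 and 0.0278 m and value of joint pawl below 0.03 rad and velocity of joint wheel between -0.05 and 0.05 rad/s and contact force between each of the fingers, the arm and wheel below 0.1 N and value of joint keeper below 0.012 m), for 0.3 s.
At the end, for the whole second after the job is handed in: The wheel is at rest, held by the pawl in a tooth gap (lift under 0.03 rad) at the second click after the spring took up (the spring is wound by 0.40 to 1.04 rad from its take-up), and the keeper is home to within 2.5 mm of its end stop (distance between spring_drum_c0 and spring_end_c0 between 0.0111 and 0.0278 m and value of joint pawl below 0.03 rad and velocity of joint wheel between -0.05 and 0.05 rad/s and value of joint keeper above 0.0195 m); the robot touches nothing.
It fails at once if the spring is wound more than 1.7 rad past its take-up (overwound) (distance between spring_drum_c0 and spring_end_c0 above 0.0421 m).
It fails at once if the fingers force the pawl with more than 10 N (contact force between the fingers and pawl above 10 N).
It fails at once if the arm or gripper body leans on the unit with more than 25 N (contact force between the arm and reel above 25 N).
It fails at once if a tool or part lying round the unit is shifted by more than 20 mm (distance of any of open_wrench_small_mid, gear_blank_mid, screwdriver_flat_mid, sanding_block_mid from where it was at the start of the episode above 0.02 m).
It also fails if it takes over 72 s, if anything falls off the work surface, if the arm or the gripper's body presses on something with over 40 N, if the wrist force passes 120 N, or if a joint passes its speed limit or range.

## Working session

There is one attempt and no reset: what is moved stays moved. The work goes in short steps, Python scripts to look and compute and a shell command to move; the robot and the scene stay as the last step left them, time stands still between calls to the robot, and variables do not carry over. Pictures are saved under pics/ and viewed, at most 10 in all, crops included, and the job is handed in when it is done.

```bash
mkdir -p pics; cat > h.py <<'E'
import numpy as np, cv2
from bench import manip, viewer, workorder
def grab(n):
    f=viewer.grab_frame(n); R,_=cv2.Rodrigues(np.array(f["rvec"],float)); t=np.array(f["tvec"],float).ravel()
    z=f["range_z"]; v,u=np.mgrid[:420,:560]
    P=np.stack([(u-f["cx"])/f["fx"]*z,(v-f["cy"])/f["fy"]*z,z],-1)
    W=(P-t)@R; W[z<=0]=np.nan
    return f["frame"],W
E
python3 - <<'E'
from h import *
for n in("top","side"):
    im,W=grab(n); cv2.imwrite(f"pics/{n}0.png",im); np.save(f"pics/{n}0.npy",W)
print(manip.get_obs())
E
```

```text
{'time_s': 0.1, 'joint_positions': array([-1.39532740e+00,  3.77965938e-01,  7.97545660e-02,  1.27442117e+00,
        3.72790780e-05,  1.46047388e+00]), 'qd': array([ 1.57722007e-05, -1.28311733e-03,  2.46969633e-03, -1.51263105e-03,
       -1.88620518e-03, -7.64947644e-04]), 'joint_efforts': array([ 1.06165338e-03, -4.64692318e+01,  2.70583034e+01,  1.20407916e-02,
       -1.17077875e-04,  1.10443742e-05]), 'tool_pos': array([ 0.16199404, -0.55103441,  0.2039662 ]), 'orientation': array([-3.13977170e+00, -2.39217497e-04,  2.85791123e-01]), 'wrist_force': array([ 0.26201732, -0.04479043, -0.85108536]), 'torque': array([-0.06392951, -0.00441153, -0.0064459 ]), 'grasp_force': 0.0, 'grip_width': 0.08539079866004691}
```

View pics/top0.png

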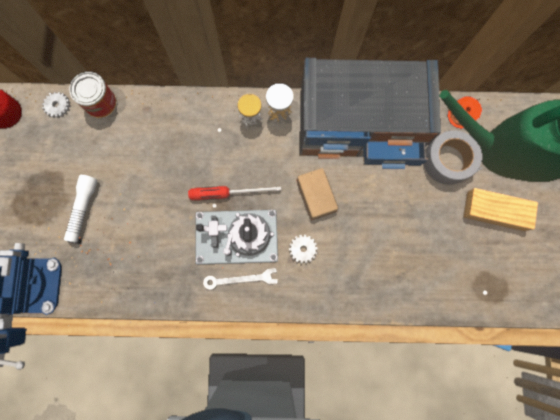

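View pics/side0.png

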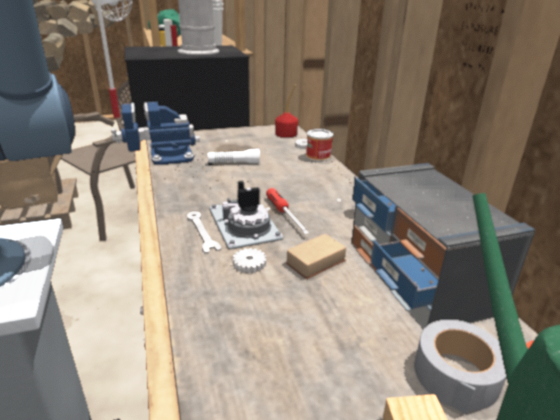

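The top view shows the plate at columns 195-278, rows 209-264, the wheel at about (249,233), and the keeper at about (213,228). The wrench lies below the unit, the gear at (303,249), the screwdriver above, and the block at (317,193).

```bash
python3 - <<'E'
from h import *
im=cv2.imread("pics/top0.png");W=np.load("pics/top0.npy")
c=cv2.resize(im[200:272,188:284],None,fx=8,fy=8,interpolation=cv2.INTER_CUBIC);cv2.imwrite("pics/c0.png",c)
z=W[...,2]; sub=np.zeros_like(z,bool); sub[200:275,185:285]=1
def rect(m,l):
    p=W[m][:,:2]; r=cv2.minAreaRect((p*1000).astype(np.float32)); print(l,len(p),p.mean(0).round(4),W[m][:,2].mean().round(4),r)
print("bench z",np.nanmedian(z[270:300,150:190]))
rect(sub&(z>.004)&(z<.013),"plate")
rect(sub&(z>.085),"knob")
rect(sub&(z>.06)&(z<.075),"post?")
for n,lo in (("knob",.085),("post",.062)):
    v,u=np.where(sub&(z>lo)); print(n,[(a,b,W[b,a].round(3).tolist()) for a,b in zip(u,v)][:40])
rect(sub&(z>.028)&(z<.035),"housing")
W=np.load("pics/side0.npy");z=W[...,2];s=np.zeros_like(z,bool);s[170:250,200:290]=1
rect(s&(z>.092),"knob side"); rect(s&(z>.004)&(z<.013),"plate side")
E
```

```text
bench z 0.00015452763073535084
plate 2390 [0.5227 0.0346] 0.0082 ((530.7073364257812, 32.08293914794922), (164.65341186523438, 218.44952392578125), 1.1984728574752808)
knob 178 [5.35e-01 3.00e-04] 0.0958 ((534.978515625, 0.49685049057006836), (44.268489837646484, 14.029828071594238), 1.8393701314926147)
post? 113 [0.5377 0.0404] 0.064 ((530.5521240234375, 44.472259521484375), (37.08745193481445, 123.90579223632812), 1.649219274520874)
knob [(np.int64(244), np.int64(218), [0.557, 0.006, 0.097]), (np.int64(245), np.int64(218), [0.557, 0.004, 0.098]), (np.int64(246), np.int64(218), [0.557, 0.002, 0.096]), (np.int64(247), np.int64(218), [0.557, -0.0, 0.099]), (np.int64(248), np.int64(218), [0.557, -0.002, 0.096]), (np.int64(249), np.int64(218), [0.557, -0.004, 0.096]), (np.int64(243), np.int64(219), [0.555, 0.008, 0.094]), (np.int64(244), np.int64(219), [0.555, 0.006, 0.096]), (np.int64(245), np.int64(219), [0.555, 0.004, 0.095]), (np.int64(246), np.int64(219), [0.554, 0.002, 0.1]), (np.int64(247), np.int64(219), [0.554, -0.0, 0.1]), (np.int64(248), np.int64(219), [0.555, -0.002, 0.098])
[... 3477 characters left out ...]
]), (np.int64(249), np.int64(222), [0.549, -0.004, 0.097]), (np.int64(250), np.int64(222), [0.55, -0.006, 0.088]), (np.int64(243), np.int64(223), [0.547, 0.008, 0.096]), (np.int64(244), np.int64(223), [0.547, 0.006, 0.096]), (np.int64(245), np.int64(223), [0.547, 0.003, 0.099])]
housing 355 [5.308e-01 4.000e-04] 0.0327 ((534.68505859375, 19.036048889160156), (86.93255615234375, 122.50521850585938), 3.725726366043091)
knob side 104 [ 0.5348 -0.0032] 0.0959 ((535.3589477539062, -2.3904919624328613), (14.463641166687012, 44.28800964355469), 89.97966003417969)
plate side 1167 [ 0.5052 -0.0127] 0.0082 ((534.4130859375, 29.72289276123047), (216.8192138671875, 185.0286102294922), 3.431870698928833)
```

View pics/c0.png

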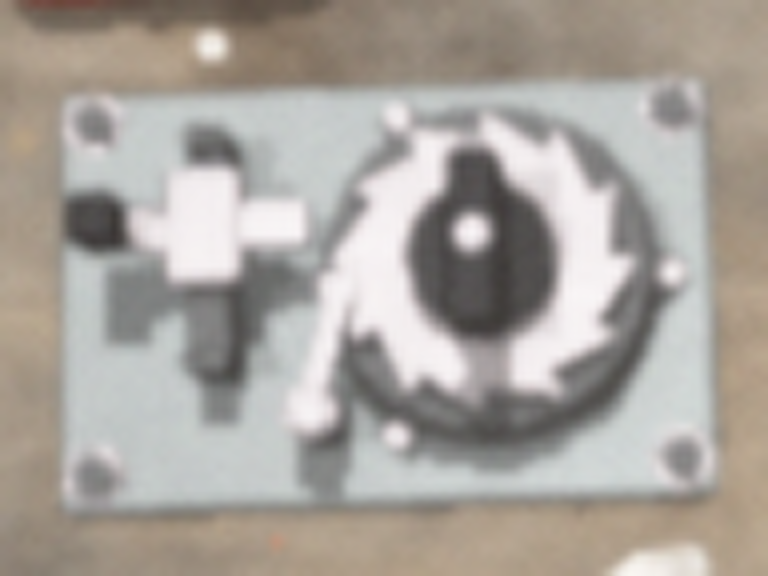

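The crop shows the knob bar nearly along the unit's x. The pawl tip is at about (335,285), and the keeper post at (93,220) on the left end. Next I'll fit the unit's pose.

```bash
python3 - <<'E'
from h import *
f=viewer.grab_frame("top");R,_=cv2.Rodrigues(np.array(f["rvec"],float));t=np.array(f["tvec"],float).ravel();C=-R.T@t
def at(u,v,z):
    d=R.T@np.array([(u-f["cx"])/f["fx"],(v-f["cy"])/f["fy"],1]);return (C+d*(z-C[2])/d[2])[:2]
px=lambda a,b,z:at((a+.5)/8-.5+188,(b+.5)/8-.5+200,z)
cor=np.array([px(65,97,.008),px(702,80,.008),px(716,491,.008),px(62,512,.008)])
mod=np.array([[55,119],[55,-61],[-61,-61],[-61,119]])/1e3
M=mod-mod.mean(0);D=cor-cor.mean(0)
th=np.arctan2((M[:,0]*D[:,1]-M[:,1]*D[:,0]).sum(),(M*D).sum());c,s=np.cos(th),np.sin(th);Ru=np.array([[c,-s],[s,c]])
o=cor.mean(0)-Ru@mod.mean(0);print("unit",o,th,"res mm",((mod@Ru.T+o-cor)*1e3).round(1).tolist())
p=px(93,220,.069);print("post",p,"unit fr",Ru.T@(p-o));print("pawl tip",Ru.T@(px(335,280,.045)-o))
im,W=grab("top");z=W[...,2];m=np.zeros_like(z,bool);m[200:275,185:285]=1
q=W[m&(z>.092)][:,:2];print("knob",q.mean(0),cv2.minAreaRect((q*1e3).astype(np.float32)),cv2.fitLine(q.astype(np.float32),2,0,.01,.01).ravel())
q=W[205:245,190:207];q=q[(q[...,2]>.06)];print("post d",q.mean(0),len(q),q.min(0),q.max(0))
E
```

```text
unit [5.35349957e-01 2.88218088e-04] 0.051142777378866036 res mm [[0.5, 1.4], [1.1, -1.3], [-1.0, -1.1], [-0.7, 1.0]]
post [0.54060006 0.09972943] unit fr [0.01032672 0.0990428 ]
pawl tip [-0.00392664  0.03932368]
knob [0.53510608 0.00105245] ((535.0814819335938, 0.5768089294433594), (44.067161560058594, 13.885710716247559), 2.460829973220825) [0.9991219  0.04189732 0.53510606 0.00105245]
post d [0.54131787 0.10043045 0.06767702] 46 [0.53483691 0.09399986 0.06208664] [0.5476279  0.10715969 0.07052321]
```

```bash
python3 -m crank '[{"fingers":0,"travel":[0.6,1,0],"twist":1},{"fingers":0,"travel":[0.6,1,0],"twist":1},{"fingers":0,"travel":[0.6,1,0],"twist":1},{"fingers":0,"travel":[0.6,1,0],"twist":1},{"fingers":0,"travel":[0.6,1,0],"twist":1}]' 40
```

```text
time_s: 0.7
tool_pos: [0.2533, -0.3982, 0.2048]
orientation: [-3.141, -0.002, 1.046]
wrist_force: [-0.5, -0.1, -0.2]
grip_width: 0.0429
grasp_force: 0.0
```

```bash
python3 -m crank '[{"fingers":0,"travel":[0.65,1,0],"twist":0.93},{"fingers":0,"travel":[0.65,1,0],"twist":0.93},{"fingers":0,"travel":[0.65,1,0],"twist":0.93},{"fingers":0,"travel":[0.65,1,0],"twist":0.93},{"fingers":0,"travel":[0.65,1,0],"twist":0.93}]' 
python3 -m crank '[{"fingers":0,"travel":[0.65,1,0],"twist":0.93},{"fingers":0,"travel":[0.65,1,0],"twist":0.93},{"fingers":0,"travel":[0.65,1,0],"twist":0.93},{"fingers":0,"travel":[0.65,1,0],"twist":0.93},{"fingers":0,"travel":[0.65,1,0],"twist":0.93}]' 
python3 -m crank '[{"fingers":0,"travel":[0.58,0.65,0],"twist":0.86},{"fingers":0,"travel":[0.58,0.65,0],"twist":0.86},{"fingers":0,"travel":[0.58,0.65,0],"twist":0.86},{"fingers":0,"travel":[0.58,0.65,0],"twist":0.86},{"fingers":0,"travel":[0.58,0.65,0],"twist":0.86}]'; python3 -c "
from h import *;print(manip.get_obs())"
```

```text
time_s: 1.2
tool_pos: [0.3508, -0.2485, 0.2048]
orientation: [3.141, -0.001, 1.777]
wrist_force: [-0.9, -0.0, -0.2]
grip_width: 0.0433
grasp_force: 0.0
time_s: 1.7
tool_pos: [0.4486, -0.0987, 0.2046]
orientation: [3.14, -0.0, 2.508]
wrist_force: [-0.4, -0.9, 0.4]
grip_width: 0.0426
grasp_force: 0.0
time_s: 2.2
tool_pos: [0.5345, -0.0031, 0.2043]
orientation: [3.141, -0.001, -3.105]
wrist_force: [-0.0, -0.4, 0.5]
grip_width: 0.0427
grasp_force: 0.0
{'time_s': 2.2, 'joint_positions': array([-1.24556681e-01,  2.95230142e-01, -3.73381439e-02,  1.23910403e+00,
        3.05986732e-05, -1.61505727e-01]), 'qd': array([-1.93028601e-02, -1.33628962e-02, -1.38073688e-02,  1.60197041e-04,
       -2.48034892e-04, -7.07207970e-01]), 'joint_efforts': array([  0.735386  , -41.70494914,  27.15039611,  -0.10809227,
         0.0512465 ,   0.35470893]), 'tool_pos': array([ 0.53449637, -0.00311691,  0.20426119]), 'orientation': array([ 3.14142159e+00, -8.59671824e-04, -3.10464355e+00]), 'wrist_force': array([-0.0474773 , -0.41260293,  0.48112016]), 'torque': array([-0.01844333,  0.03851718,  0.00410266]), 'grasp_force': 0.0, 'grip_width': 0.0426905222981193}
```

```bash
python3 -m crank '[{"fingers":0,"travel":[0,0.024,-0.91],"twist":0},{"fingers":0,"travel":[0,0.024,-0.91],"twist":0},{"fingers":0,"travel":[0,0.024,-0.91],"twist":0},{"fingers":0,"travel":[0,0.024,-0.91],"twist":0},{"fingers":0,"travel":[0,0.024,-0.91],"twist":0}]' 
python3 -c "
from h import *;o=manip.get_obs();print(o['orientation'],o['torque'])"
python3 -m crank '[{"fingers":-1,"travel":[0,0,0],"twist":0},{"fingers":-1,"travel":[0,0,0],"twist":0},{"fingers":-1,"travel":[0,0,0],"twist":0},{"fingers":-1,"travel":[0,0,0],"twist":0},{"fingers":-1,"travel":[0,0,0],"twist":0}]' 40; python3 -c "
from h import *;o=manip.get_obs();print(o['tool_pos'],o['orientation'],o['torque'])"
```

```text
time_s: 2.7
tool_pos: [0.5336, -0.0005, 0.0685]
orientation: [3.141, -0.002, -3.111]
wrist_force: [1.0, -0.3, 0.4]
grip_width: 0.0426
grasp_force: 0.0
[ 3.14129116e+00 -1.54488482e-03 -3.11104608e+00] [-0.02595761 -0.05232177  0.02399771]
time_s: 3.2
tool_pos: [0.5362, -0.0008, 0.0705]
orientation: [-3.141, 0.005, -3.111]
wrist_force: [0.4, 0.6, 6.3]
grip_width: 0.0
grasp_force: 3.4
[ 0.53621497 -0.00079611  0.07051277] [-3.14117656  0.00453395 -3.11109642] [ 0.06076666  0.10237103 -0.04831154]
```

```bash
python3 - <<'E'
from h import *
a,W=grab("side");b,_=grab("top")
A=cv2.resize(a[150:250,190:290],(500,500),interpolation=2);B=cv2.resize(b[190:290,200:300],(500,500),interpolation=2)
cv2.imwrite("pics/g1.png",cv2.resize(np.hstack([A,B]),(800,400)));o=manip.get_obs();print(o['grip_width'],o['grasp_force'],o['wrist_force'])
E
```

```text
5.506628160188168e-05 3.374167526490055 [0.22133883 0.23046553 7.41064505]
```

View pics/g1.png

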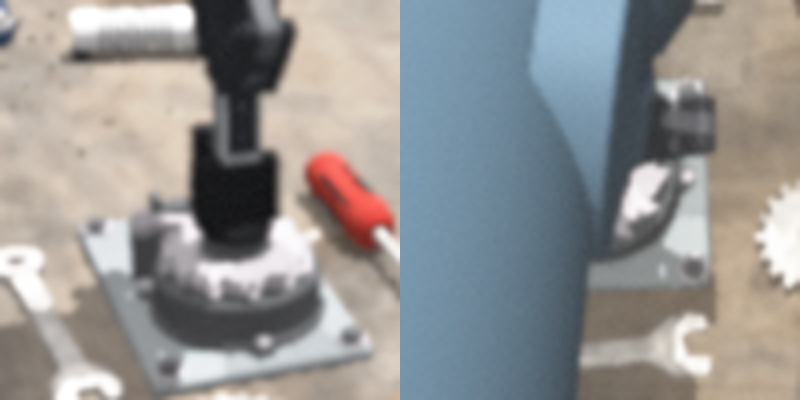

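The side view shows a finger in front of the knob's -y face, overlapping only the upper part of the bar. I'll check depths to see what happened.

```bash
python3 - <<'E'
from h import *
a,W=grab("side")
# left panel 4px per image px, origin (190,150)
for v in range(164,212,3):
    print(v,[tuple((W[v,u]*1000).round().tolist()) for u in (242,246,249,252,256)])
E
```

```text
164 [(525.0, 6.0, 149.0), (528.0, -17.0, 158.0), (527.0, -46.0, 170.0), (531.0, -52.0, 172.0), (540.0, -46.0, 169.0)]
167 [(525.0, 7.0, 143.0), (528.0, -16.0, 152.0), (527.0, -46.0, 164.0), (533.0, -46.0, 163.0), (540.0, -45.0, 162.0)]
170 [(525.0, 7.0, 136.0), (525.0, -27.0, 150.0), (528.0, -40.0, 155.0), (536.0, -32.0, 151.0), (544.0, -30.0, 150.0)]
173 [(591.0, 299.0, -1.0), (529.0, -13.0, 138.0), (530.0, -34.0, 146.0), (536.0, -31.0, 145.0), (626.0, 284.0, 1.0)]
176 [(586.0, 278.0, -1.0), (530.0, -7.0, 129.0), (535.0, -12.0, 130.0), (540.0, -13.0, 130.0), (621.0, 265.0, 1.0)]
179 [(581.0, 257.0, 0.0), (530.0, -7.0, 122.0), (534.0, -14.0, 125.0), (540.0, -13.0, 124.0), (617.0, 249.0, -0.0)]
182 [(545.0, 96.0, 68.0), (529.0, -9.0, 117.0), (534.0, -14.0, 118.0), (540.0, -16.0, 118.0), (612.0, 231.0, -1.0)]
185 [(544.0, 96.0, 61.0), (530.0, -7.0, 109.0), (534.0, -13.0, 111.0), (541.0, -12.0, 110.0), (607.0, 211.0, 0.0)]
188 [(544.0, 93.0, 54.0), (530.0, -7.0, 102.0), (535.0, -9.0, 103.0), (542.0, -8.0, 101.0), (551.0, -4.0, 98.0)]
191 [(522.0, -5.0, 96.0), (530.0, -5.0, 95.0), (535.0, -10.0, 96.0), (542.0, -7.0, 94.0), (551.0, -5.0, 92.0)]
194 [(521.0, -5.0, 89.0), (529.0, -7.0, 89.0), (535.0, -7.0, 88.0), (542.0, -5.0, 87.0), (550.0, -6.0, 86.0)]
197 [(521.0, -7.0, 83.0), (529.0, -7.0, 82.0), (535.0, -7.0, 81.0), (542.0, -5.0, 80.0), (550.0, -6.0, 79.0)]
200 [(520.0, -10.0, 78.0), (529.0, -8.0, 76.0), (535.0, -8.0, 75.0), (541.0, -8.0, 75.0), (550.0, -5.0, 72.0)]
203 [(521.0, -6.0, 69.0), (529.0, -6.0, 68.0), (535.0, -6.0, 67.0), (542.0, -4.0, 65.0), (550.0, -7.0, 66.0)]
206 [(520.0, -7.0, 63.0), (529.0, -7.0, 62.0), (535.0, -6.0, 60.0), (542.0, -7.0, 60.0), (549.0, -10.0, 60.0)]
209 [(520.0, -8.0, 56.0), (526.0, -17.0, 60.0), (533.0, -17.0, 59.0), (538.0, -20.0, 60.0), (548.0, -15.0, 56.0)]
```

```bash
python3 -m crank '[{"fingers":-1,"travel":[0,0,0.4],"twist":0},{"fingers":-1,"travel":[0,0,0.4],"twist":0},{"fingers":-1,"travel":[0,0,0.4],"twist":0},{"fingers":-1,"travel":[0,0,0.4],"twist":0}]'
python3 - <<'E'
from h import *
a,W=grab("side");cv2.imwrite("pics/g2.png",cv2.resize(a[130:230,190:290],(600,600),interpolation=2))
for v in range(150,200,3):
    print(v,[tuple((W[v,u]*1000).round().tolist()) for u in (242,246,249,252,256)])
print(manip.get_obs())
E
```

```text
time_s: 3.75
tool_pos: [0.5342, -0.0007, 0.1282]
orientation: [-3.142, 0.0, -3.111]
wrist_force: [-0.6, -0.0, 0.7]
grip_width: -0.0
grasp_force: 0.0
150 [(525.0, 0.0, 181.0), (529.0, -13.0, 185.0), (536.0, -11.0, 184.0), (542.0, -11.0, 183.0), (647.0, 361.0, 38.0)]
153 [(525.0, 2.0, 174.0), (529.0, -16.0, 180.0), (537.0, -7.0, 176.0), (541.0, -13.0, 178.0), (644.0, 349.0, 33.0)]
156 [(525.0, 3.0, 167.0), (529.0, -14.0, 174.0), (535.0, -12.0, 172.0), (541.0, -13.0, 172.0), (643.0, 345.0, 26.0)]
159 [(524.0, 1.0, 162.0), (529.0, -13.0, 167.0), (534.0, -15.0, 167.0), (541.0, -12.0, 166.0), (644.0, 349.0, 15.0)]
162 [(608.0, 373.0, 0.0), (530.0, -7.0, 158.0), (537.0, -6.0, 157.0), (543.0, -5.0, 156.0), (645.0, 355.0, 4.0)]
165 [(603.0, 351.0, 0.0), (614.0, 349.0, -0.0), (622.0, 346.0, 0.0), (631.0, 345.0, -0.0), (642.0, 341.0, 0.0)]
168 [(598.0, 332.0, -1.0), (609.0, 328.0, -0.0), (617.0, 327.0, -1.0), (625.0, 321.0, 1.0), (635.0, 316.0, 2.0)]
171 [(593.0, 308.0, 1.0), (604.0, 306.0, 1.0), (611.0, 302.0, 1.0), (621.0, 306.0, -2.0), (630.0, 296.0, 2.0)]
174 [(588.0, 288.0, 1.0), (598.0, 2
[... 962 characters left out ...]
{'time_s': 3.8, 'joint_positions': array([-1.20027410e-01,  3.30151035e-01, -1.91128713e-01,  1.05085559e+00,
        5.32497532e-05, -1.50516924e-01]), 'qd': array([-0.00038659,  0.01173544, -0.01614642,  0.00200378,  0.00099283,
       -0.0001923 ]), 'joint_efforts': array([ 7.54948223e-05, -4.36355352e+01,  2.63753039e+01, -4.25458665e-02,
       -5.39523353e-04,  5.54281634e-07]), 'tool_pos': array([ 0.53343193, -0.00055889,  0.12744098]), 'orientation': array([ 3.14133922e+00, -1.31588814e-03, -3.11110301e+00]), 'wrist_force': array([-1.10894746,  0.40708489, -0.48743634]), 'torque': array([-0.011568  ,  0.01466751, -0.00964186]), 'grasp_force': 0.0, 'grip_width': 2.477078222446048e-06}
```

View pics/g2.png

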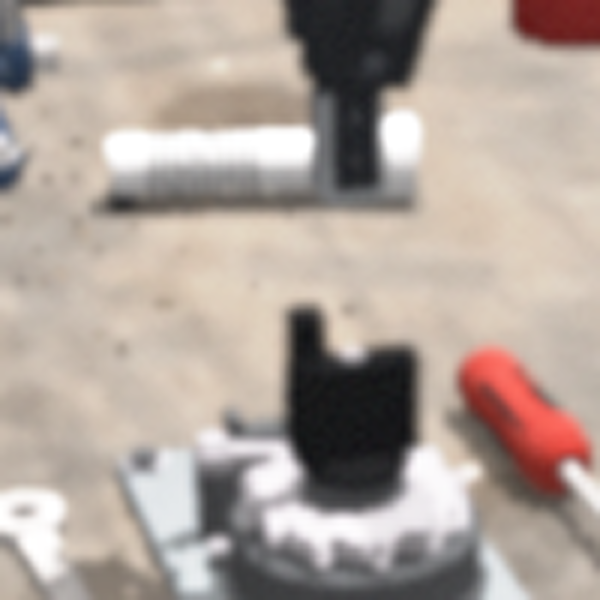

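The shut tips show at z of about 0.156 while the state says 0.127. On the knob top (0.097) it read 0.0705, so the tips really stand about 27 mm above the reported TCP, and the fingers shut on top of the bar. I'll allow for that from here on.

```bash
python3 -m crank '[{"fingers":0,"travel":[0,0,0],"twist":0},{"fingers":0,"travel":[0,0,0],"twist":0},{"fingers":0,"travel":[0,0,0],"twist":0},{"fingers":0,"travel":[0,0,0],"twist":0}]'
python3 -m crank '[{"fingers":0,"travel":[0.005,0,-0.2],"twist":0},{"fingers":0,"travel":[0.005,0,-0.4],"twist":0},{"fingers":0,"travel":[0.005,0,-0.57],"twist":0},{"fingers":0,"travel":[0.005,0,-0.57],"twist":0}]'
python3 -c "
from h import *;o=manip.get_obs();print(o['orientation'],o['torque'])"
```

```text
time_s: 4.2
tool_pos: [0.5338, -0.0006, 0.1279]
orientation: [3.141, -0.001, -3.111]
wrist_force: [0.1, -0.4, -0.0]
grip_width: 0.043
grasp_force: 0.0
time_s: 4.6
tool_pos: [0.5313, -0.0002, 0.0394]
orientation: [3.14, -0.007, -3.111]
wrist_force: [-1.2, -0.2, -0.7]
grip_width: 0.0431
grasp_force: 0.0
[ 3.14035924 -0.0072978  -3.11114135] [ 0.02642512 -0.00147034 -0.0728392 ]
```

```bash

python3 -m crank '[{"fingers":-1,"travel":[0,0,0],"twist":0},{"fingers":-1,"travel":[0,0,0],"twist":0},{"fingers":-1,"travel":[0,0,0],"twist":0},{"fingers":-1,"travel":[0,0,0],"twist":0},{"fingers":-1,"travel":[0,0,0],"twist":0}]' 40; python3 -c "
from h import *
o=manip.get_obs();print(o['tool_pos'],o['orientation'],o['torque'],o['wrist_force'],o['joint_efforts'])"
```

```text
time_s: 5.1
tool_pos: [0.5362, 0.0001, 0.0445]
orientation: [3.14, 0.003, -3.11]
wrist_force: [-1.5, 4.5, 6.6]
grip_width: 0.0131
grasp_force: 41.5
[5.36226356e-01 1.04081588e-04 4.44506592e-02] [ 3.14032303e+00  3.08161972e-03 -3.11049319e+00] [0.78495776 0.18103692 0.02315418] [-1.49282392  4.47071147  6.64989408] [-2.56461382e+00 -4.08159399e+01  2.23000395e+01 -7.12697692e-01
 -1.21310882e+00 -4.46259248e-03]
```

Gripped (13 mm, 41 N). Ease the position, then turn in small steps.

```bash
cat > o.py <<'E'
from h import *
o=manip.get_obs();y=o['orientation'][2]
print("T",round(o['time_s'],2),"turn %.3f"%((-3.1105-y+np.pi)%(2*np.pi)-np.pi),"tz %.3f"%o['torque'][2],"j6eff %.3f"%o['joint_efforts'][5],"F",o['wrist_force'].round(1),"p",o['tool_pos'].round(4),"g",round(o['grip_width'],4),"j6 %.2f"%o['joint_positions'][5])
E
python3 -m crank '[{"fingers":-1,"travel":[0,0.007,0.035],"twist":0},{"fingers":-1,"travel":[0,0.007,0.035],"twist":0},{"fingers":-1,"travel":[0,0.007,0.035],"twist":0}]' >/dev/null; python3 o.py
for i in 1 2 3; do python3 -m crank '[{"fingers":-1,"travel":[0,0,0],"twist":-0.08},{"fingers":-1,"travel":[0,0,0],"twist":-0.12},{"fingers":-1,"travel":[0,0,0],"twist":-0.12}]'>/dev/null; python3 o.py; done
```

```text
T 5.4 turn 0.001 tz 0.033 j6eff 0.018 F [ 10.4   0.8 -25. ] p [5.355e-01 2.000e-04 4.530e-02] g 0.0131 j6 -0.15
T 5.7 turn 0.096 tz -0.003 j6eff 0.105 F [ 10.5   0.3 -24.1] p [5.354e-01 1.000e-04 4.530e-02] g 0.0133 j6 -0.05
T 6.0 turn 0.190 tz -0.038 j6eff 0.108 F [  9.9   0.3 -24.6] p [0.5355 0.     0.0453] g 0.0133 j6 0.04
T 6.3 turn 0.284 tz 0.000 j6eff 0.109 F [  9.1   0.5 -25.3] p [ 5.354e-01 -1.000e-04  4.530e-02] g 0.0129 j6 0.13
```

```bash

python3 -m crank '[{"fingers":-1,"travel":[0,0,-0.027],"twist":-0.05},{"fingers":-1,"travel":[0,0,-0.027],"twist":-0.1},{"fingers":-1,"travel":[0,0,-0.027],"twist":-0.1}]'>/dev/null; python3 o.py
for i in 1 2 3 4; do python3 -m crank '[{"fingers":-1,"travel":[0,0,0],"twist":-0.05},{"fingers":-1,"travel":[0,0,0],"twist":-0.08},{"fingers":-1,"travel":[0,0,0],"twist":-0.08}]'>/dev/null; python3 o.py; done
```

```text
T 6.6 turn 0.362 tz 0.044 j6eff 0.160 F [-1.7  0.1  4.9] p [ 5.357e-01 -1.000e-04  4.500e-02] g 0.0132 j6 0.21
T 6.9 turn 0.424 tz 0.062 j6eff 0.106 F [-0.6  0.2  5. ] p [ 5.357e-01 -2.000e-04  4.500e-02] g 0.0132 j6 0.28
T 7.2 turn 0.487 tz -0.017 j6eff 0.059 F [-0.5  0.5  4.6] p [ 5.357e-01 -2.000e-04  4.500e-02] g 0.013 j6 0.34
T 7.5 turn 0.550 tz 0.009 j6eff 0.082 F [-1.3 -0.3  4.9] p [ 5.356e-01 -3.000e-04  4.500e-02] g 0.0132 j6 0.40
T 7.8 turn 0.613 tz -0.024 j6eff 0.083 F [-0.5 -0.6  5.1] p [ 5.356e-01 -3.000e-04  4.510e-02] g 0.0131 j6 0.46
```

```bash

for i in 1 2 3 4 5 6; do python3 -m crank '[{"fingers":-1,"travel":[0,0,0],"twist":-0.05},{"fingers":-1,"travel":[0,0,0],"twist":-0.08},{"fingers":-1,"travel":[0,0,0],"twist":-0.08}]'>/dev/null; python3 o.py; done
```

```text
T 8.1 turn 0.676 tz 0.048 j6eff 0.084 F [-1.1 -1.5  5.3] p [ 5.356e-01 -3.000e-04  4.500e-02] g 0.0132 j6 0.53
T 8.4 turn 0.739 tz -0.003 j6eff 0.086 F [-1.7 -0.1  4.3] p [ 5.355e-01 -4.000e-04  4.500e-02] g 0.0133 j6 0.59
T 8.7 turn 0.802 tz -0.003 j6eff 0.089 F [-1.9 -1.   6.2] p [ 5.355e-01 -4.000e-04  4.500e-02] g 0.013 j6 0.65
T 9.0 turn 0.865 tz -0.005 j6eff 0.097 F [-1.4 -1.4  5.3] p [ 5.355e-01 -5.000e-04  4.500e-02] g 0.0133 j6 0.72
T 9.3 turn 0.927 tz 0.020 j6eff 0.105 F [-1.6 -1.3  5.6] p [ 5.354e-01 -5.000e-04  4.500e-02] g 0.0135 j6 0.78
T 9.6 turn 0.990 tz -0.004 j6eff 0.077 F [-0.9 -1.3  6.3] p [ 0.5354 -0.0006  0.0451] g 0.0131 j6 0.84
```

```bash

for i in 1 2 3 4 5; do python3 -m crank '[{"fingers":-1,"travel":[0,0,0],"twist":-0.05},{"fingers":-1,"travel":[0,0,0],"twist":-0.08},{"fingers":-1,"travel":[0,0,0],"twist":-0.08}]'>/dev/null; python3 o.py; done
```

```text
T 9.9 turn 1.053 tz 0.048 j6eff 0.082 F [-1.4 -1.   5.4] p [ 0.5353 -0.0006  0.045 ] g 0.0133 j6 0.90
T 10.2 turn 1.116 tz 0.025 j6eff 0.085 F [-1.1 -1.9  6.3] p [ 0.5353 -0.0006  0.045 ] g 0.0128 j6 0.97
T 10.5 turn 1.179 tz 0.010 j6eff 0.086 F [-1.8 -1.3  6.6] p [ 0.5352 -0.0006  0.045 ] g 0.0126 j6 1.03
T 10.8 turn 1.241 tz 0.142 j6eff 0.252 F [-1.7 -1.4  5.5] p [ 0.5352 -0.0007  0.045 ] g 0.0132 j6 1.09
T 11.1 turn 1.304 tz 0.170 j6eff 0.264 F [-2.3 -1.5  6.2] p [ 0.5352 -0.0007  0.0451] g 0.0134 j6 1.15
```

The spring took up at about turn 1.21, with clicks at about 0.44 and 0.96. The next clicks should come at about 1.48 and 2.00.

```bash

for i in 1 2 3 4 5 6 7 8; do python3 -m crank '[{"fingers":-1,"travel":[0,0,0],"twist":-0.03},{"fingers":-1,"travel":[0,0,0],"twist":-0.06},{"fingers":-1,"travel":[0,0,0],"twist":-0.06}]'>/dev/null; python3 o.py; done
```

```text
T 11.4 turn 1.351 tz 0.175 j6eff 0.272 F [-1.7 -1.8  5.3] p [ 0.5351 -0.0007  0.045 ] g 0.0129 j6 1.20
T 11.7 turn 1.398 tz 0.137 j6eff 0.284 F [-2.8 -1.5  5.9] p [ 0.5351 -0.0008  0.0451] g 0.013 j6 1.25
T 12.0 turn 1.445 tz 0.172 j6eff 0.291 F [-2.8 -1.7  6.9] p [ 0.535  -0.0007  0.045 ] g 0.0132 j6 1.30
T 12.3 turn 1.492 tz 0.217 j6eff 0.298 F [-3.7 -1.9  5.9] p [ 0.535  -0.0008  0.045 ] g 0.0131 j6 1.34
T 12.6 turn 1.540 tz 0.154 j6eff 0.263 F [-2.8 -2.3  6.7] p [ 0.5349 -0.0008  0.045 ] g 0.013 j6 1.39
T 12.9 turn 1.587 tz 0.268 j6eff 0.299 F [-2.7 -2.2  6.7] p [ 0.5349 -0.0008  0.045 ] g 0.0128 j6 1.44
T 13.2 turn 1.634 tz 0.218 j6eff 0.305 F [-2.7 -1.8  6.7] p [ 0.5349 -0.0008  0.045 ] g 0.0133 j6 1.48
T 13.5 turn 1.681 tz 0.191 j6eff 0.314 F [-2.6 -2.2  6.6] p [ 0.5348 -0.0008  0.045 ] g 0.0128 j6 1.53
```

Click one fell at about 1.51. The next is expected at about 2.04.

```bash

for i in 1 2 3; do python3 -m crank '[{"fingers":-1,"travel":[0,0,0],"twist":-0.05},{"fingers":-1,"travel":[0,0,0],"twist":-0.1},{"fingers":-1,"travel":[0,0,0],"twist":-0.1}]'>/dev/null; python3 o.py; done
for i in 1 2 3 4 ; do python3 -m crank '[{"fingers":-1,"travel":[0,0,0],"twist":-0.02},{"fingers":-1,"travel":[0,0,0],"twist":-0.05},{"fingers":-1,"travel":[0,0,0],"twist":-0.05}]'>/dev/null; python3 o.py; done
```

```text
T 13.8 turn 1.760 tz 0.183 j6eff 0.371 F [-2.9 -1.2  7.2] p [ 0.5348 -0.0008  0.045 ] g 0.0134 j6 1.61
T 14.1 turn 1.838 tz 0.223 j6eff 0.386 F [-3.7 -2.6  6.6] p [ 0.5347 -0.0008  0.045 ] g 0.013 j6 1.69
T 14.4 turn 1.917 tz 0.308 j6eff 0.399 F [-3.8 -2.2  8. ] p [ 0.5346 -0.0007  0.045 ] g 0.0131 j6 1.77
T 14.7 turn 1.956 tz 0.341 j6eff 0.373 F [-4.2 -2.2  8.2] p [ 0.5346 -0.0008  0.045 ] g 0.013 j6 1.81
T 15.0 turn 1.995 tz 0.312 j6eff 0.379 F [-3.5 -2.2  7.4] p [ 0.5345 -0.0008  0.045 ] g 0.0129 j6 1.85
T 15.3 turn 2.034 tz 0.267 j6eff 0.364 F [-4.5 -1.8  9. ] p [ 0.5345 -0.0008  0.045 ] g 0.0133 j6 1.88
T 15.6 turn 2.074 tz 0.273 j6eff 0.327 F [-3.7 -2.9  8.5] p [ 0.5345 -0.0008  0.045 ] g 0.0131 j6 1.92
```

Click two is in at about 2.04. I'll go a touch further, then ease back onto the pawl in small steps.

```bash

python3 -m crank '[{"fingers":-1,"travel":[0,0,0],"twist":-0.03},{"fingers":-1,"travel":[0,0,0],"twist":-0.06},{"fingers":-1,"travel":[0,0,0],"twist":-0.06}]'>/dev/null; python3 o.py
for i in 1 2 3 4 5; do python3 -m crank '[{"fingers":-1,"travel":[0,0,0],"twist":0.02},{"fingers":-1,"travel":[0,0,0],"twist":0.05},{"fingers":-1,"travel":[0,0,0],"twist":0.05}]'>/dev/null; python3 o.py; done
```

```text
T 15.9 turn 2.120 tz 0.299 j6eff 0.380 F [-4.3 -1.9  8.7] p [ 0.5344 -0.0007  0.045 ] g 0.0135 j6 1.97
T 16.2 turn 2.080 tz 0.267 j6eff 0.227 F [-4.2 -1.4  8.9] p [ 0.5345 -0.0007  0.045 ] g 0.0129 j6 1.93
T 16.5 turn 2.042 tz -0.140 j6eff -0.194 F [-3.8 -2.   6.7] p [ 0.5346 -0.0008  0.0451] g 0.0129 j6 1.89
T 16.8 turn 2.005 tz -0.670 j6eff -0.779 F [-3.  -2.2  8.6] p [ 0.5348 -0.0009  0.0451] g 0.0131 j6 1.86
T 17.1 turn 1.967 tz -1.178 j6eff -1.284 F [-4.3 -1.4  7.7] p [ 0.5349 -0.0009  0.0451] g 0.0134 j6 1.82
T 17.4 turn 1.928 tz -1.248 j6eff -1.265 F [ 0.3 -3.  14.5] p [ 0.535  -0.0008  0.045 ] g 0.0133 j6 1.78
```

The pawl holds at about 2.05. I'll take the back-torque off, open, and rise.

```bash

python3 -m crank '[{"fingers":-1,"travel":[0,0,0],"twist":-0.05},{"fingers":-1,"travel":[0,0,0],"twist":-0.1},{"fingers":-1,"travel":[0,0,0],"twist":-0.1}]'>/dev/null; python3 o.py
python3 -m crank '[{"fingers":0,"travel":[0,0,0],"twist":0},{"fingers":0,"travel":[0,0,0],"twist":0},{"fingers":0,"travel":[0,0,0],"twist":0},{"fingers":0,"travel":[0,0,0],"twist":0},{"fingers":0,"travel":[0,0,0],"twist":0}]';python3 o.py
python3 -m crank '[{"fingers":0,"travel":[0,0,0.3],"twist":0},{"fingers":0,"travel":[0,0,0.6],"twist":0},{"fingers":0,"travel":[0,0,1],"twist":0},{"fingers":0,"travel":[0,0,1],"twist":0},{"fingers":0,"travel":[0,0,1],"twist":0}]'
python3 -m crank '[{"fingers":0,"travel":[-0.3,-1,0],"twist":0},{"fingers":0,"travel":[-0.3,-1,0],"twist":0},{"fingers":0,"travel":[-0.3,-1,0],"twist":0},{"fingers":0,"travel":[-0.3,-1,0],"twist":0},{"fingers":0,"travel":[-0.3,-1,0],"twist":0}]'
python3 - <<'E'
from h import *
im,W=grab("top");cv2.imwrite("pics/c1.png",cv2.resize(im[200:272,188:284],None,fx=8,fy=8,interpolation=cv2.INTER_CUBIC))
z=W[...,2];m=np.zeros_like(z,bool);m[200:275,185:285]=1
q=W[m&(z>.092)&(z<.105)][:,:2];print("knob",len(q),q.mean(0),cv2.minAreaRect((q*1e3).astype(np.float32)),cv2.fitLine(q.astype(np.float32),2,0,.01,.01).ravel())
q=W[205:245,190:207];q=q[(q[...,2]>.06)&(q[...,2]<.075)];print("post",q.mean(0),len(q),q.min(0),q.max(0))
E
```

```text
T 17.7 turn 2.004 tz -0.127 j6eff -0.006 F [-4.  -1.5  9.6] p [ 0.5346 -0.0008  0.045 ] g 0.0132 j6 1.85
time_s: 18.2
tool_pos: [0.5349, 0.0004, 0.0439]
orientation: [3.142, 0.0, 1.17]
wrist_force: [0.3, -0.9, -0.1]
grip_width: 0.0426
grasp_force: 0.0
T 18.2 turn 2.003 tz 0.001 j6eff -0.001 F [ 0.3 -0.9 -0.1] p [5.349e-01 4.000e-04 4.390e-02] g 0.0426 j6 1.85
time_s: 18.7
tool_pos: [0.537, 0.0002, 0.1966]
orientation: [3.136, -0.002, 1.169]
wrist_force: [0.5, -0.7, -1.2]
grip_width: 0.0429
grasp_force: 0.0
time_s: 19.2
tool_pos: [0.4883, -0.1503, 0.1919]
orientation: [-3.138, -0.0, 1.166]
wrist_force: [0.4, 1.4, -0.9]
grip_width: 0.0426
grasp_force: 0.0
knob 158 [ 5.35339730e-01 -4.74998104e-05] ((535.9222412109375, 0.448394775390625), (45.8304557800293, 13.983933448791504), 65.5790023803711) [ 4.1230127e-01  9.1104758e-01  5.3533971e-01 -4.7499754e-05]
post [0.54115296 0.10034672 0.06784292] 47 [0.53502879 0.09410468 0.06177944] [0.54762228 0.10669183 0.07204244]
```

View pics/c1.png

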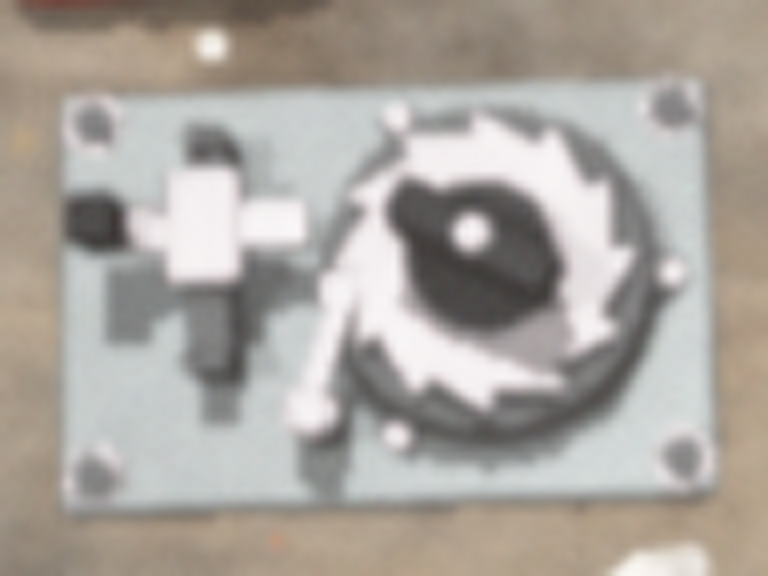

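The picture shows the pawl (tip about (335,285)) in a gap and the knob turned to 65.6°, i.e. 2.04 rad on from the start. The keeper post is unmoved at (93,220), world (0.541, 0.100). Now the keeper.

```bash

python3 -m crank '[{"fingers":0,"travel":[0.33,0.84,0],"twist":0.58},{"fingers":0,"travel":[0.33,0.84,0],"twist":0.58},{"fingers":0,"travel":[0.33,0.84,0],"twist":0.58},{"fingers":0,"travel":[0.33,0.84,0],"twist":0.58},{"fingers":0,"travel":[0.33,0.84,0],"twist":0.58}]' >/dev/null
python3 -m crank '[{"fingers":0,"travel":[0,0.84,0],"twist":0},{"fingers":0,"travel":[0,0.84,0],"twist":0},{"fingers":0,"travel":[0,0.84,0],"twist":0},{"fingers":0,"travel":[0,0.84,0],"twist":0},{"fingers":0,"travel":[0,0.84,0],"twist":0}]'
python3 -m crank '[{"fingers":0,"travel":[0,0,0],"twist":0},{"fingers":0,"travel":[0,0,0],"twist":0}]'
```

```text
time_s: 20.25
tool_pos: [0.5389, 0.1022, 0.1937]
orientation: [-3.141, 0.001, 1.625]
wrist_force: [-0.6, -0.2, -0.9]
grip_width: 0.043
grasp_force: 0.0
time_s: 20.45
tool_pos: [0.5394, 0.1011, 0.1939]
orientation: [-3.141, 0.0, 1.623]
wrist_force: [-0.1, -0.7, 0.4]
grip_width: 0.0428
grasp_force: 0.0
```

```bash

python3 -m crank '[{"fingers":0,"travel":[0.012,0.006,-0.4],"twist":0},{"fingers":0,"travel":[0.012,0.006,-0.8],"twist":0},{"fingers":0,"travel":[0.012,0.006,-0.9],"twist":0},{"fingers":0,"travel":[0.012,0.006,-0.9],"twist":0},{"fingers":0,"travel":[0.012,0.006,-0.9],"twist":0}]'
python3 -m crank '[{"fingers":0,"travel":[0,0,-0.15],"twist":0},{"fingers":0,"travel":[0,0,-0.23],"twist":0},{"fingers":0,"travel":[0,0,-0.23],"twist":0},{"fingers":0,"travel":[0,0,-0.23],"twist":0}]'
python3 - <<'E'
from h import *
a,W=grab("side");cv2.imwrite("pics/k1.png",cv2.resize(a[150:250,190:290],(600,600),interpolation=2));print(manip.get_obs()['wrist_force'])
E
```

```text
time_s: 20.95
tool_pos: [0.5409, 0.1026, 0.0594]
orientation: [-3.141, 0.0, 1.624]
wrist_force: [0.1, -0.9, 0.5]
grip_width: 0.0426
grasp_force: 0.0
time_s: 21.35
tool_pos: [0.542, 0.1033, 0.0258]
orientation: [3.14, -0.0, 1.625]
wrist_force: [0.9, 0.2, 0.5]
grip_width: 0.0428
grasp_force: 0.0
[-0.37060745 -0.25538445  0.43041239]
```

View pics/k1.png

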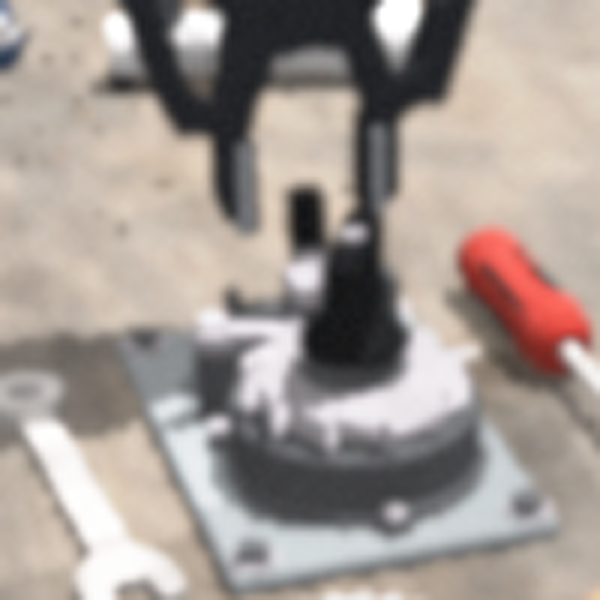

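The fingers straddle the post (about (305,220)), overlapping its upper 16 mm or so. Close and drag toward the unit's -x.

```bash

python3 -m crank '[{"fingers":-1,"travel":[0,0,0],"twist":0},{"fingers":-1,"travel":[0,0,0],"twist":0},{"fingers":-1,"travel":[0,0,0],"twist":0},{"fingers":-1,"travel":[0,0,0],"twist":0},{"fingers":-1,"travel":[0,0,0],"twist":0}]' 30; python3 o.py
for i in 1 2; do python3 -m crank '[{"fingers":-1,"travel":[-0.02,-0.001,0],"twist":0},{"fingers":-1,"travel":[-0.04,-0.002,0],"twist":0},{"fingers":-1,"travel":[-0.05,-0.003,0],"twist":0},{"fingers":-1,"travel":[-0.05,-0.003,0],"twist":0}]' >/dev/null; python3 o.py; done
```

```text
time_s: 21.9
tool_pos: [0.5418, 0.1035, 0.0254]
orientation: [3.14, -0.0, 1.625]
wrist_force: [-1.1, -0.8, 6.6]
grip_width: 0.0132
grasp_force: 32.3
T 21.9 turn 1.548 tz -0.054 j6eff -0.019 F [-1.1 -0.8  6.6] p [0.5418 0.1035 0.0254] g 0.0132 j6 1.59
T 22.3 turn 1.548 tz -0.042 j6eff -0.003 F [1.5 0.5 6.4] p [0.5346 0.1031 0.0254] g 0.0128 j6 1.59
T 22.7 turn 1.548 tz 0.032 j6eff -0.004 F [1.5 1.1 6.4] p [0.5269 0.1027 0.0253] g 0.0132 j6 1.59
```

```bash

for i in 1 2 3; do python3 -m crank '[{"fingers":-1,"travel":[-0.01,-0.001,0],"twist":0},{"fingers":-1,"travel":[-0.02,-0.001,0],"twist":0},{"fingers":-1,"travel":[-0.02,-0.001,0],"twist":0}]' >/dev/null; python3 o.py; done
```

```text
T 23.0 turn 1.548 tz -0.011 j6eff -0.003 F [1.8 1.6 7.1] p [0.5241 0.1025 0.0254] g 0.0127 j6 1.59
T 23.3 turn 1.548 tz 0.062 j6eff 0.031 F [7.  1.4 2.2] p [0.5233 0.1025 0.0255] g 0.0131 j6 1.59
T 23.6 turn 1.548 tz 0.054 j6eff 0.072 F [12.3  0.9 -5.7] p [0.5233 0.1024 0.0257] g 0.0131 j6 1.59
```

It came to a firm stop after 18.5 mm, as expected at the end stop. Release and retreat.

```bash

python3 -m crank '[{"fingers":-1,"travel":[0.01,0,0],"twist":0},{"fingers":0,"travel":[0.01,0,0],"twist":0},{"fingers":0,"travel":[0.01,0,0],"twist":0},{"fingers":0,"travel":[0.01,0,0],"twist":0},{"fingers":0,"travel":[0.01,0,0],"twist":0}]'
python3 -m crank '[{"fingers":0,"travel":[0,0,0.3],"twist":0},{"fingers":0,"travel":[0,0,0.6],"twist":0},{"fingers":0,"travel":[0,0,1],"twist":0},{"fingers":0,"travel":[0,0,1],"twist":0},{"fingers":0,"travel":[0,0,1],"twist":0}]'
python3 -m crank '[{"fingers":0,"travel":[-0.3,-1,0],"twist":0},{"fingers":0,"travel":[-0.3,-1,0],"twist":0},{"fingers":0,"travel":[-0.3,-1,0],"twist":0},{"fingers":0,"travel":[-0.3,-1,0],"twist":0},{"fingers":0,"travel":[-0.3,-1,0],"twist":0}]'>/dev/null
python3 -m crank '[{"fingers":0,"travel":[-0.3,-1,0],"twist":0},{"fingers":0,"travel":[-0.3,-1,0],"twist":0},{"fingers":0,"travel":[-0.3,-1,0],"twist":0},{"fingers":0,"travel":[-0.3,-1,0],"twist":0},{"fingers":0,"travel":[-0.3,-1,0],"twist":0}]'
python3 - <<'E'
from h import *
im,W=grab("top");cv2.imwrite("pics/c2.png",cv2.resize(im[200:272,188:284],None,fx=8,fy=8,interpolation=cv2.INTER_CUBIC))
z=W[...,2];m=np.zeros_like(z,bool);m[200:275,185:285]=1
q=W[m&(z>.092)&(z<.105)][:,:2];print("knob",len(q),q.mean(0),cv2.fitLine(q.astype(np.float32),2,0,.01,.01).ravel())
q=W[205:255,190:207];q=q[(q[...,2]>.06)&(q[...,2]<.075)];print("post",q.mean(0),len(q))
E
```

```text
time_s: 24.1
tool_pos: [0.5173, 0.1019, 0.0239]
orientation: [-3.139, 0.0, 1.625]
wrist_force: [0.3, -0.2, -0.5]
grip_width: 0.0425
grasp_force: 0.0
time_s: 24.6
tool_pos: [0.5204, 0.1021, 0.1768]
orientation: [3.137, -0.0, 1.625]
wrist_force: [0.1, -0.6, -1.0]
grip_width: 0.0426
grasp_force: 0.0
time_s: 25.6
tool_pos: [0.4285, -0.1977, 0.1735]
orientation: [-3.141, -0.002, 1.623]
wrist_force: [0.6, -0.3, 0.5]
grip_width: 0.0424
grasp_force: 0.0
knob 160 [5.35485162e-01 8.24524937e-05] [4.2032579e-01 9.0737325e-01 5.3548515e-01 8.2452483e-05]
post [0.52403828 0.09946026 0.06767732] 47
```

View pics/c2.png

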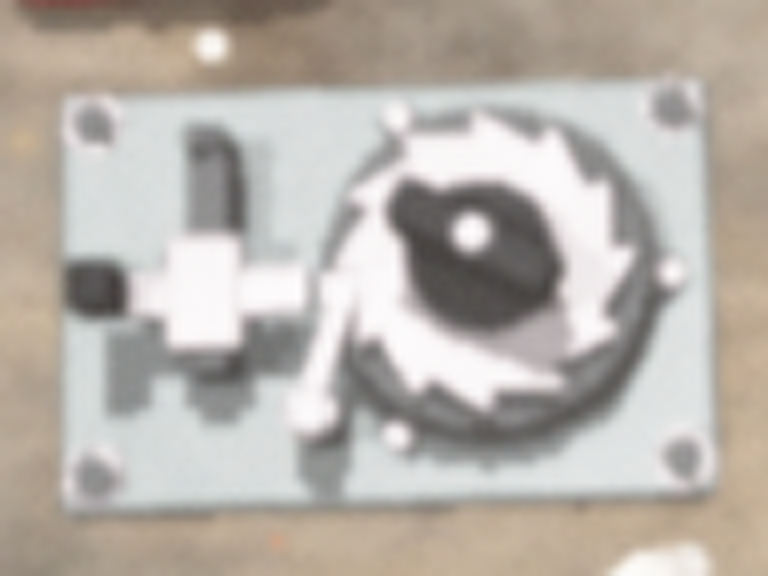

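The picture shows the keeper moved (post about (95,288)), the pawl in its gap and the knob unchanged. The camera gives only about 17.1 mm of travel, so I'll re-grip and pull once more to confirm the end stop.

```bash

python3 -m crank '[{"fingers":0,"travel":[0.318,1,0],"twist":0},{"fingers":0,"travel":[0.318,1,0],"twist":0},{"fingers":0,"travel":[0.318,1,0],"twist":0},{"fingers":0,"travel":[0.318,1,0],"twist":0},{"fingers":0,"travel":[0.318,1,0],"twist":0}]'>/dev/null
python3 -m crank '[{"fingers":0,"travel":[0.318,1,0],"twist":0},{"fingers":0,"travel":[0.318,1,0],"twist":0},{"fingers":0,"travel":[0.318,1,0],"twist":0},{"fingers":0,"travel":[0.318,1,0],"twist":0},{"fingers":0,"travel":[0.318,1,0],"twist":0}]'
python3 -m crank '[{"fingers":0,"travel":[0,0,-0.3],"twist":0},{"fingers":0,"travel":[0,0,-0.6],"twist":0},{"fingers":0,"travel":[0,0,-0.85],"twist":0},{"fingers":0,"travel":[0,0,-1],"twist":0},{"fingers":0,"travel":[0,0,-1],"twist":0}]'; python3 o.py
```

```text
time_s: 26.65
tool_pos: [0.5239, 0.1028, 0.1741]
orientation: [-3.141, 0.001, 1.627]
wrist_force: [0.1, -0.8, 0.4]
grip_width: 0.0424
grasp_force: 0.0
time_s: 27.15
tool_pos: [0.5197, 0.0996, 0.0211]
orientation: [-3.133, 0.001, 1.622]
wrist_force: [-0.7, -0.0, -0.4]
grip_width: 0.043
grasp_force: 0.0
T 27.15 turn 1.551 tz 0.016 j6eff -0.003 F [-0.7 -0.  -0.4] p [0.5197 0.0996 0.0211] g 0.043 j6 1.59
```

```bash

python3 -m crank '[{"fingers":0,"travel":[0,0.01,0.02],"twist":0},{"fingers":-1,"travel":[0,0.01,0.02],"twist":0},{"fingers":-1,"travel":[0,0.01,0.02],"twist":0},{"fingers":-1,"travel":[0,0.01,0.02],"twist":0},{"fingers":-1,"travel":[0,0.01,0.02],"twist":0}]' 60 >/dev/null; python3 o.py
for i in 1 2 3 4; do python3 -m crank '[{"fingers":-1,"travel":[-0.01,0,0],"twist":0},{"fingers":-1,"travel":[-0.01,-0.001,0],"twist":0},{"fingers":-1,"travel":[-0.01,-0.001,0],"twist":0}]' >/dev/null; python3 o.py; done
```

```text
T 27.65 turn 1.548 tz -0.020 j6eff -0.027 F [-1.4 -1.4  6.3] p [0.5258 0.1033 0.0297] g 0.0122 j6 1.59
T 27.95 turn 1.548 tz -0.040 j6eff -0.002 F [ 0.6 -1.8  6.9] p [0.5253 0.1033 0.0297] g 0.0123 j6 1.59
T 28.25 turn 1.548 tz 0.012 j6eff -0.001 F [ 0.9 -0.7  6.2] p [0.524  0.1032 0.0297] g 0.0121 j6 1.59
T 28.55 turn 1.548 tz 0.011 j6eff 0.020 F [ 4.3 -0.7  6.3] p [0.5234 0.1032 0.0297] g 0.012 j6 1.59
T 28.85 turn 1.548 tz 0.069 j6eff 0.037 F [ 8.4 -0.5  3.5] p [0.5234 0.1032 0.0298] g 0.0125 j6 1.59
```

```bash

for i in 1 2 3; do python3 -m crank '[{"fingers":-1,"travel":[-0.01,0,0],"twist":0},{"fingers":-1,"travel":[-0.01,0,0],"twist":0},{"fingers":-1,"travel":[-0.01,0,0],"twist":0}]' >/dev/null; python3 o.py; done
python3 - <<'E'
from h import *
im,W=grab("side");cv2.imwrite("pics/k2.png",cv2.resize(im[165:245,205:285],(600,600),interpolation=2))
z=W[...,2]
E
```

```text
T 29.15 turn 1.548 tz 0.112 j6eff 0.058 F [11.4  0.1 -0.2] p [0.5233 0.1031 0.0299] g 0.0122 j6 1.59
T 29.45 turn 1.548 tz 0.053 j6eff 0.078 F [14.3 -0.3 -4.2] p [0.5233 0.1031 0.03  ] g 0.012 j6 1.59
T 29.75 turn 1.548 tz 0.081 j6eff 0.098 F [17.9 -0.6 -6.7] p [0.5232 0.103  0.03  ] g 0.012 j6 1.59
```

View pics/k2.png

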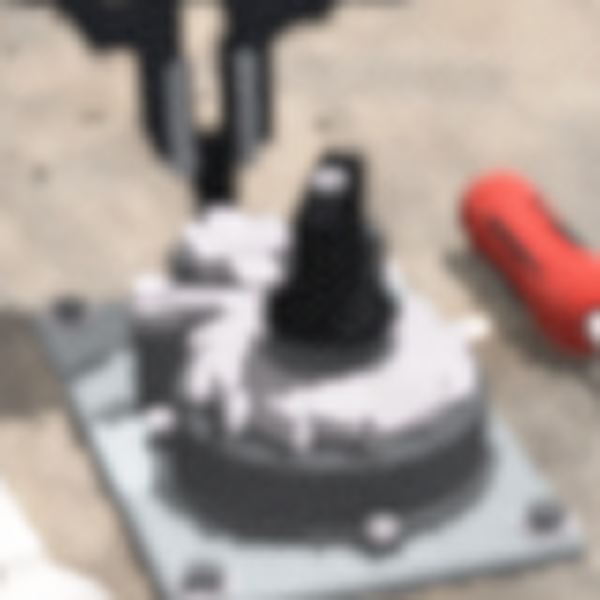

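The fingers hold the post (about (215,165)) against a rigid stop: 18 N with no motion, at the same place as before. Release and retreat.

```bash

python3 -m crank '[{"fingers":-1,"travel":[0.008,0,0],"twist":0},{"fingers":0,"travel":[0.008,0,0],"twist":0},{"fingers":0,"travel":[0.008,0,0],"twist":0},{"fingers":0,"travel":[0.02,0,0],"twist":0},{"fingers":0,"travel":[0.02,0,0],"twist":0}]'
python3 -m crank '[{"fingers":0,"travel":[0,0,0.3],"twist":0},{"fingers":0,"travel":[0,0,0.6],"twist":0},{"fingers":0,"travel":[0,0,1],"twist":0},{"fingers":0,"travel":[0,0,1],"twist":0},{"fingers":0,"travel":[0,0,1],"twist":0}]'>/dev/null
python3 -m crank '[{"fingers":0,"travel":[-0.3,-1,0],"twist":0},{"fingers":0,"travel":[-0.3,-1,0],"twist":0},{"fingers":0,"travel":[-0.3,-1,0],"twist":0},{"fingers":0,"travel":[-0.3,-1,0],"twist":0},{"fingers":0,"travel":[-0.3,-1,0],"twist":0}]'>/dev/null
python3 -m crank '[{"fingers":0,"travel":[-0.3,-1,0],"twist":0},{"fingers":0,"travel":[-0.3,-1,0],"twist":0},{"fingers":0,"travel":[-0.3,-1,0],"twist":0},{"fingers":0,"travel":[-0.3,-1,0],"twist":0},{"fingers":0,"travel":[-0.3,-1,0],"twist":0}]'
python3 - <<'E'
from h import *
im,W=grab("top")
z=W[...,2];m=np.zeros_like(z,bool);m[200:275,185:285]=1
q=W[m&(z>.092)&(z<.105)][:,:2];print("knob",len(q),cv2.fitLine(q.astype(np.float32),2,0,.01,.01).ravel())
q=W[205:255,190:207];q=q[(q[...,2]>.06)&(q[...,2]<.075)];print("post",q.mean(0),len(q),q.min(0),q.max(0))
E
```

```text
time_s: 30.3
tool_pos: [0.5155, 0.1029, 0.027]
orientation: [-3.14, -0.0, 1.625]
wrist_force: [0.4, 1.2, -0.3]
grip_width: 0.0427
grasp_force: 0.0
time_s: 31.8
tool_pos: [0.4264, -0.1967, 0.1765]
orientation: [-3.141, -0.002, 1.624]
wrist_force: [0.4, -0.3, 0.6]
grip_width: 0.0424
grasp_force: 0.0
knob 160 [ 4.2133117e-01  9.0690684e-01  5.3546447e-01 -5.1916024e-05]
post [0.52399246 0.09939019 0.0680522 ] 47 [0.51786989 0.09334196 0.06303002] [0.53071786 0.10573013 0.0711057 ]
```

```bash
python3 -c "
from bench import workorder;print(workorder.close_job())"
```

```text
the job is handed in; nothing more can be done
None
```

I wound the spring to the second click after take-up and let go with the pawl holding, then pulled the keeper to a firm stop (18 N, no movement, same place twice). The camera shows only about 17 mm of keeper travel, so that stop being fully home is inferred. The job is handed in, but no verdict came back.

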